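# Fit the tested module into the lighting controller

## Robot

A 7-joint arm with a two-finger parallel gripper is mounted at the origin on a cart in front of the work surface, level with it; the furniture and walls round the work are solid. World frame = base frame: x ahead of the robot, y to its left, z up, the work surface at z = 0. Lengths are in mm, angles in rad, forces in N, time in s.
With the tool pointing down it reaches from about 400 to 850 mm from the base axis. Payload 6.9 kg.
Tool frame: the origin (TCP) lies at the centre of the arm's flange, where the gripper is bolted on; the fingertips stand 173 mm ahead of it and the grasp point (between the pads) lies 155 mm ahead of it (arm.finger_overhang is the distance from the TCP to the fingertips, in mm); z points along the fingers, y is the line along which they close (so a half turn about z gives the same grasp; the last joint's range is limited). The gripper opens to 85 mm and grips with 20 to 120 N. Pads are 22 mm wide; open, the fingers measure 114 mm over their backs; the gripper's body (76 mm by 85 mm) begins 54 mm behind the grasp point. The pads swing forward as they close: fully open they stand 13 mm farther back than shut.
Start: joints at [1.317, 0.507, -0.238, 1.5, 0.126, 1.149, -0.155], TCP at [220.025, -584.984, 404.675] pointing down, gripper open.
Joint ranges: [-3.08, 3.08], [-0.24, 2.05], [-1.43, 1.35], [0, 2.5], [-1.52, 4.66], [0.17, 1.96], [-2.89, 2.89]. Speed limits (rad/s): [2.39, 2.39, 3.14, 3.14, 3.14, 3.14, 3.14].

## Interface

Orientations are given as a unit quaternion [x, y, z, w].
In Python, from bench import arm gives the robot as it stands.
- The arm moves only by the tool apply_moves, never from a script. Its argument "plan" is a list of rows, each a list of 6 numbers: the shift along the world's x, y, z in cm, then the turn, a rotation vector about the world's x, y, z in rad. A call has 1 to 12 rows; each row is the pose to reach, as a shift and turn from the pose commanded when the call began; what a row does not reach only later rows make up. A row lasts 1/8 s, in which the tool goes at most 62.5 mm and 10.7 degrees, less where a joint would pass 70% of its speed; a pose out of reach is approached as far as the arm can. A call with a gripper value outside its range is refused whole. "gripper" is the finger opening in cm, from 0 to 8.54, set as the call begins (left out, the last holds). The fingers move at their own pace and stop on an object; the grip force is fixed at half the most. Time passes only in rows, so rows that repeat a pose let the fingers close. It gives the time, the measured TCP pose, the force, the opening and the grip force at its end, in the units of the state.
- arm.sense(): the state, without advancing time (a new reading comes with each control period).
- arm.grab_frame(name): name is "scene" or "side" or "wrist"; returns a dict with "pixels" (400x640x3 uint8, red, green, blue), "intrinsics" (3x3 intrinsics, pixels), "rvec" (rotation vector, rad) and "tvec" (3), from world to camera coordinates, as OpenCV has them; the wrist camera has in their place "hand_eye" (4x4, takes a point from camera to tool coordinates, whose origin is the TCP and whose axes are the flange's). Camera axes: x right, y down, z forward; pixel columns grow to the right and rows downward; lengths in mm; the calibration is good to about 2 mm. A picture is of the moment at which its call begins: read the wrist's pose just before it. There is no depth.
- arm.hand_in(): hands the job in; it is judged then, once.
The state is a dict: "clock": time; "joint_pos": joint angles; "qd": joint speeds; "joint_torque": joint torques, N m; "position": TCP position; "tool_rot": TCP orientation; "force": force on the tool from outside, world axes, zero at the start; "torque": the same for the moment, N m; "width": finger opening in mm; "finger_force": force on a finger pad.
Only numpy, scipy, OpenCV 4.12 (cv2) and the standard library are available. Lean on these libraries where they do the work, as an engineer would, in place of code of your own. Each camera call takes 0.05 s, during which the arm holds its last target. There are 200 camera calls.

## Task

Swing the controller's blue cover up to vertical by its bow handle, lift it up off its hinge pins and lay it flat on a free patch of desk. Then take the white module out of the test cradle and stand it upright on the bare desk; let go and take it again by its two terminal ends, since its neighbours leave no room for fingers beside it, and press it into the empty middle bay until it snaps fully home, flush with the modules on either side. Leave the other things on the desk where they are.

Things in the scene. Friction and masses are not known exactly. Their poses are not given: they have to be found in the camera images.
- controller: Grey lighting-controller housing, fixed, open-topped under its cover: 132 (x) x 120 (y) x 56 mm high, walls 4 mm thick. Origin: centre of its underside, z up; its +x side carries the hinge. Inside, three bays side by side along y, 35 mm apart: the outer two hold fixed grey modules (tops 52 mm above the desk), the middle one is empty.
- bay (a point): Centre of the empty bay's floor, 6 mm above the desk; axes as the controller's. Recess 62.4 (x) x 34.4 (y) mm; end walls 18 mm deep, side ribs 36 mm. A sprung clip in the middle of each rib stops the module about 8 mm proud: it does not drop in by its weight; pushing it on straight down takes about 8 N until, 2 mm before the floor, the clips snap into its waist. The outer modules leave 3 mm beside a module here.
- gutter (a point): Wiring space beyond the bay's -x end, the like at its +x end: here fingers can hold a module's x ends. This point lies 49.6 mm from the bay's centre, 24 mm above the desk, level with the top of the bay's end wall. The space runs from 37 mm (end wall's outside) to 62 mm (housing wall, 56 mm high) from the centre; above the end wall's top it is open from the module's end.
- pins (a point): Point on the hinge axis midway between the two hinge pins, 82 mm from the controller's centre along its +x, 58.5 mm above the desk; axes as the controller's. The pins are 6 mm thick, lie along y at y = +-35 mm and sit on grey cheeks behind the housing, which reach x = +88 mm and 65 mm above the desk.
- cover: Blue cover, loose, about 0.18 kg: plate 132 (x) x 120 (y) x 5 mm. Origin: middle of the plate. It starts shut on the housing, axes as the controller's. To open, its -x edge swings up about the pins until its x axis points down; a lip under that edge keeps it from sliding off while shut. Hooks and lip reach 8.5 mm below the plate's middle: on the desk it lies level with its origin 8.5 mm up.
- cover_hooks (a point): Middle of the cover's hinge line, 82 mm from its origin along +x; on pins (3 mm play) while hung. The two steel C-hooks at y = +-35 mm reach x = +88 mm; their slots, 9 mm wide and 12 mm deep, open to the cover's +x, so it comes off the pins when it stands upright and is lifted straight up by at least 12 mm.
- cover_pull (a point): Middle of the cover's black bow handle: a round bar 10 mm thick along y, free for 60 mm between its legs, in the plane of the plate, 106 mm from the cover's origin along -x (188 mm from the hinge line) and 40 mm beyond the plate's edge. The bar can turn between finger pads as the cover swings.
- cradle: Black bench test cradle, fixed: base 104 (x) x 64 (y) x 10 mm high with two grey end towers 14 x 40 mm, 59 mm high, 64 mm apart inside: they enclose the module's x ends to above its top, so it can only be held by its y sides, which are free above ribs 14 mm high. Origin: centre of its underside, z up.
- module: White plug-in module, loose, about 0.14 kg: 60 (x) x 32 (y) x 46 mm high; brass terminal screws along its x ends, dark face plate with an orange window on top. Origin: centre of its underside, z up. Foot rounded by 3 mm, a waist from 5 to 15 mm up, plain sides above. It starts upright in the cradle, 10 mm above the desk, axes as the cradle's; it may go into the bay either way round.
- free_desk (a point): Middle of the working area of the desk, at desk height. From x = 0.36 to 0.68 and y = -0.46 to 0.10 (world, m) the desk is bare but for the things listed here; farther back stand boxes, at the left a parts case, at the right a stack of papers and a paper roll.
- pliers: Bystander: red-handled pliers lying flat, 60 x 173 x 16 mm (x, y, z); origin: centre of its underside. Leave it where it is.
- marker: Bystander: black marker pen lying, 18 x 139 x 18 mm (x, y, z); origin: centre of its underside. Leave it where it is.
- terminal_strip_1: Bystander: white eight-way terminal strip, 20 x 84 x 16 mm (x, y, z); origin: centre of its underside. Leave it where it is.
- gu10_a: Bystander: white spot lamp standing on its lens, 54 x 51 x 62 mm (x, y, z); origin: centre of its underside. Leave it where it is.
- lampholder_black: Bystander: black lampholder, 41 x 41 x 40 mm (x, y, z); origin: centre of its underside. Leave it where it is.
- side_cutter: Bystander: blue-handled side cutter lying flat, 49 x 141 x 13 mm (x, y, z); origin: centre of its underside. Leave it where it is.
- tape_masking: Bystander: roll of cream masking tape lying flat, 100 x 101 x 24 mm (x, y, z); origin: centre of its underside. Leave it where it is.

How it is judged:
By the outcome, as a careful person would: the job done as asked, in the order asked, and still so for the second after the job is handed in, with the robot touching nothing.
It also fails if it takes over 72 s, if anything falls off the work surface, if the arm or the gripper's body presses on something with over 40 N, if the wrist force passes 120 N, or if a joint passes its speed limit or range.

## Working session

There is one attempt and no reset: what is moved stays moved. The work goes in short steps, Python scripts to look and compute and a tool call to move; the robot and the scene stay as the last step left them, time stands still between calls to the robot, and variables do not carry over. Pictures are saved under pics/ and viewed, at most 10 in all, crops included, and the job is handed in when it is done.

Besides the shell and the picture viewer there is one more tool, called in YAML: its name, and indented under it one key for each argument. apply_moves: Moves the arm, as the interface text tells. Its arguments: {"type":"object","properties":{"plan":{"type":"array","items":{"type":"array","items":{"type":"number"}}},"gripper":{"type":"number"}},"required":["plan"]}

```bash
mkdir -p pics; python3 - <<'E'
from bench import arm
import cv2,numpy as np,pickle
s=arm.sense();print(s['position'],s['tool_rot'],s['width'])
d={}
for n in ("scene","side","wrist"):
    f=arm.grab_frame(n);d[n]=f;cv2.imwrite(f'pics/{n}0.png',f['pixels'][:,:,::-1])
    print(n,f['intrinsics'],f.get('rvec'),f.get('tvec'),f.get('hand_eye'))
d['s']=s
pickle.dump(d,open('f0.pkl','wb'))
a=np.vstack([d['scene']['pixels'],d['side']['pixels']])
E
```

```text
[ 219.89611404 -584.84154106  403.83133093] [ 9.83864093e-01  1.78915225e-01 -1.65950444e-04 -8.72755581e-04] 85.18392852466229
scene [[395.93134921   0.         320.45110505]
 [  0.         395.93134921 201.02950197]
 [  0.           0.           1.        ]] [ 0.52419431 -2.5264378   1.405042  ] [415.64156143 248.74085998 637.24970659] None
side [[399.09787377   0.         321.88794778]
 [  0.         399.09787377 199.32960046]
 [  0.           0.           1.        ]] [ 2.1292304  -0.00688643  0.03041803] [-548.9414723   -47.67838293 1145.00245675] None
wrist [[311.11583964   0.         320.80574711]
 [  0.         311.11583964 196.57568643]
 [  0.           0.           1.        ]] None None [[-4.86023735e-05 -9.54992033e-01 -2.96631444e-01  7.57052181e+01]
 [ 9.99999917e-01  7.37074045e-05 -4.01145448e-04 -3.76997755e-01]
 [ 4.04954641e-04 -2.96631439e-01  9.54991950e-01  3.10228703e+01]
 [ 0.00000000e+00  0.00000000e+00  0.00000000e+00  1.00000000e+00]]
```

View pics/scene0.png

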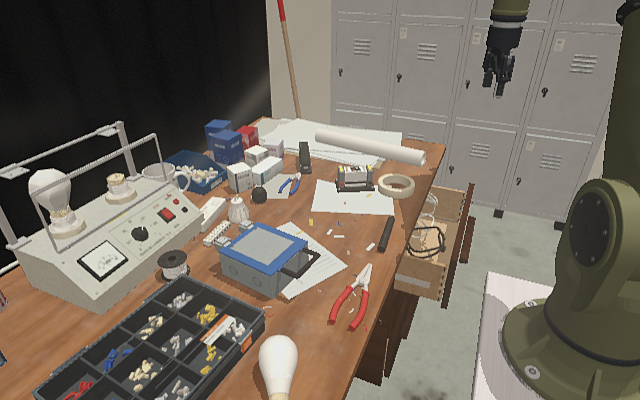

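View pics/side0.png

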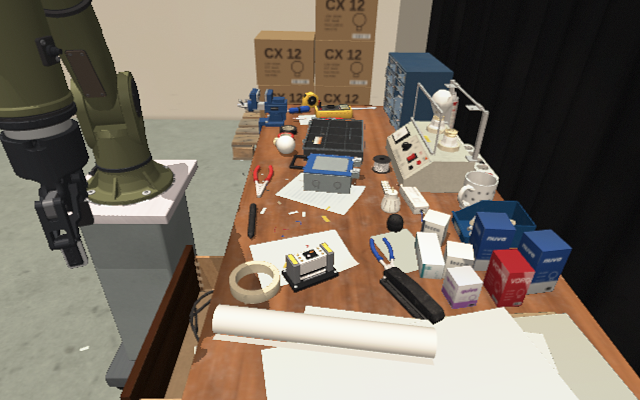

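The scene view shows the shut blue cover near (262,245) with its handle at (300,262), the cradle at (355,178), the pliers at (350,300) and the marker at (386,233). The side view shows the cover at (332,165) and the cradle with the module at (311,262).

```bash
cat > h.py <<'E'
import cv2,numpy as np
from scipy.spatial.transform import Rotation as R
def cam(f,s=None):
    "camera centre, camera->world rotation, K"
    if f.get('hand_eye') is not None:
        H=np.array(f['hand_eye']);T=np.eye(4);T[:3,:3]=R.from_quat(s['tool_rot']).as_matrix();T[:3,3]=s['position']
        W=T@H;return W[:3,3],W[:3,:3],f['intrinsics']
    M=R.from_rotvec(np.ravel(f['rvec'])).as_matrix().T
    return -M@np.ravel(f['tvec']),M,f['intrinsics']
def cast(c,uv,z):
    C,M,K=c;uv=np.atleast_2d(uv).astype(float)
    d=np.c_[uv,np.ones(len(uv))]@np.linalg.inv(K).T@M.T
    return C+d*((z-C[2])/d[:,2])[:,None]
def proj(c,P):
    C,M,K=c;q=(np.atleast_2d(P)-C)@M@K.T;return q[:,:2]/q[:,2:]
def rect(P):
    (x,y),(w,h),a=cv2.minAreaRect(P[:,:2].astype(np.float32));return np.round([x,y,w,h,a],1)
def big(m):
    cs,_=cv2.findContours(m.astype(np.uint8),cv2.RETR_EXTERNAL,cv2.CHAIN_APPROX_NONE)
    return sorted(cs,key=cv2.contourArea)[::-1]
E
python3 - <<'E'
import pickle;from h import *
d=pickle.load(open('f0.pkl','rb'))
tiles=[]
for n,win,hc in (("scene",(200,200,340,310),(195,130,460,350)),("side",(290,140,370,200),(230,130,390,310))):
    f=d[n];c=cam(f);im=f['pixels'];hsv=cv2.cvtColor(im,cv2.COLOR_RGB2HSV)
    m=cv2.inRange(hsv,(100,110,50),(125,255,255));w=np.zeros_like(m);x0,y0,x1,y1=win;w[y0:y1,x0:x1]=1
    k=big(m*w)[0][:,0];print(n,cv2.contourArea(k),rect(cast(c,k,61)),rect(cast(c,k,58.5)))
    q=cv2.approxPolyDP(k,4,True)[:,0];print(np.c_[q,cast(c,q,61)[:,:2].round()])
    a=hc;t=im[a[1]:a[3],a[0]:a[2]];tiles.append(cv2.resize(t,(400,int(400*t.shape[0]/t.shape[1]))))
h=max(t.shape[0] for t in tiles)
cv2.imwrite('pics/m1.png',np.hstack([cv2.copyMakeBorder(t,0,h-t.shape[0],0,0,0) for t in tiles])[:,:,::-1])
E
```

```text
scene 938.5 [565.7  20.9 117.9 135.9  80.9] [567.5  18.2 118.5 136.6  80.9]
[[219. 250. 641.  65.]
 [271. 275. 512.  87.]
 [306. 241. 497. -28.]
 [258. 222. 621. -48.]
 [254. 228. 617. -25.]
 [295. 241. 518. -19.]
 [268. 266. 529.  68.]
 [228. 248. 629.  53.]
 [252. 229. 619. -20.]]
side 815.0 [566.4  12.  119.8 137.6  81. ] [566.6  17.  120.4 138.2  81. ]
[[302. 168. 492. -16.]
 [350. 175. 623. -55.]
 [353. 157. 641.  57.]
 [310. 154. 514.  74.]]
```

View pics/m1.png

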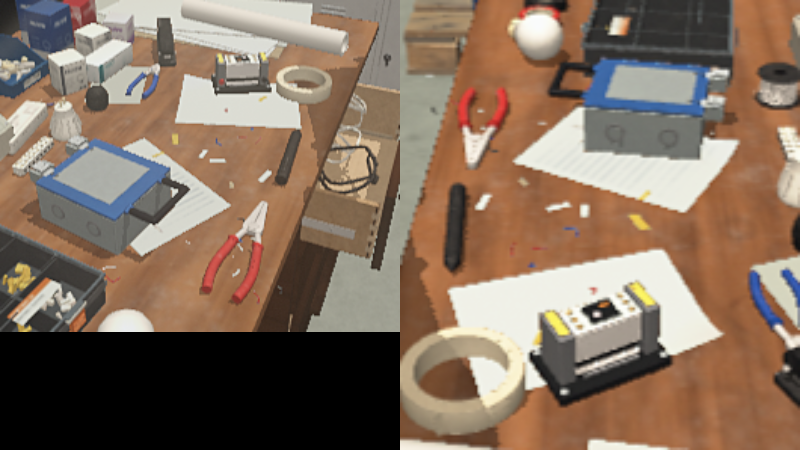

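```bash
python3 - <<'E'
import pickle;from h import *
d=pickle.load(open('f0.pkl','rb'));c=cam(d['scene'])
for n,u,z in [('marker',(392,217),9),('marker',(380,250),9),('cradle',(355,183),10),('tape',(396,184),12),('pl tip',(369,266),8),('pl h',(331,321),8),('pl h',(357,329),8),('cutter',(290,184),6),('lh',(259,196),15),('gu10',(238,212),20),('strip',(217,233),10)]:print(n,cast(c,u,z)[0][:2].round())
c=cam(d['side'])
for n,u,z in [('marker',(255,204),9),('marker',(250,235),9),('towerA',(294,266),59),('towerB',(327,248),59),('cut',(374,240),6),('tape',(255,282),12)]:print(n,cast(c,u,z)[0][:2].round())
print(cam(d['scene'])[0],cam(d['side'])[0], R.from_quat(d['s']['tool_rot']).as_matrix().round(3))
E
```

```text
marker [ 376. -257.]
marker [ 367. -123.]
cradle [ 514. -380.]
tape [ 407. -416.]
pl tip [373. -65.]
pl h [390.  99.]
pl h [343.  97.]
cutter [ 682. -310.]
lh [ 720. -207.]
gu10 [ 723. -115.]
strip [727. -34.]
marker [ 372. -122.]
marker [ 377. -256.]
towerA [ 487. -420.]
towerB [ 552. -365.]
cut [ 666. -269.]
tape [ 408. -415.]
[213.92982264 541.67216145 549.12877547] [  520.94073293 -1005.37305517   576.61630821] [[ 0.936  0.352 -0.001]
 [ 0.352 -0.936  0.002]
 [-0.    -0.002 -1.   ]]
```

apply_moves:
  plan:
    - [5,4,2,0,0,0.18]
    - [10,8,2,0,0,0.36]
    - [15,12,2,0,0,0.54]
    - [20,16,2,0,0,0.72]
    - [25,20,2,0,0,0.9]
    - [30,22.5,2,0,0,1.054]
    - [30,22.5,2,0,0,1.054]
    - [30,22.5,2,0,0,1.054]

```text
clock: 1.15
position: [519.9, -360.1, 424.1]
tool_rot: [0.761, 0.649, -0.0, -0.0]
force: [0.2, -0.3, -0.5]
width: 85.6
finger_force: 0.0
```

```bash
python3 - <<'E'
from bench import arm
import pickle;from h import *
s=arm.sense();f=arm.grab_frame('wrist');f['s']=s;pickle.dump(f,open('w1.pkl','wb'))
im=f['pixels'];cv2.imwrite('pics/w1.png',im[:,:,::-1]);c=cam(f,s)
print(s['clock'],s['position'],R.from_quat(s['tool_rot']).as_matrix().round(3))
hsv=cv2.cvtColor(im,cv2.COLOR_RGB2HSV)
m=cv2.inRange(hsv,(24,110,110),(36,255,255))
for k in big(m)[:4]:
    print(cv2.contourArea(k),k[:,0].mean(0),rect(cast(c,k[:,0],59)))
E
```

```text
1.15 [ 519.92450621 -360.10479202  424.07642083] [[ 0.157  0.988 -0.001]
 [ 0.988 -0.157  0.   ]
 [-0.    -0.001 -1.   ]]
195.5 [350.05660377 168.22641509] [ 551.5 -360.1    9.1   30.5   28.2]
173.0 [294.48 208.96] [ 482.9 -397.1    9.1   30.5   28.1]
17.0 [277.57692308 159.69230769] [ 475.  -338.8   13.4    2.5   71.5]
4.5 [330.82352941   1.        ] [ 554.5 -198.9    2.5    5.6   81. ]
```

View pics/w1.png

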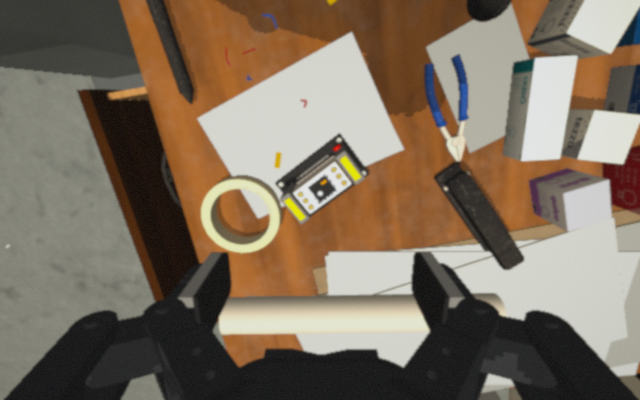

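The wrist view shows the cradle's yellow tower tops at (350,168) and (294,209), so the cradle centre is (517,-379) with yaw 28.3°. The paper lies under and beside the cradle, from about (198,118) to (403,150).

apply_moves:
  plan:
    - [-0.5,6,0,0,0,0]
    - [-1,12,-1,0,0,0]
    - [-2,18,-2,0,0,0]
    - [-3,24,-4,0,0,0]
    - [-4,30,-6,0,0,0]
    - [-5,36,-8,0,0,0]
    - [-5,39.4,-8.4,0,0,0]
    - [-5,39.4,-8.4,0,0,0]
    - [-5,39.4,-8.4,0,0,0]

```text
clock: 2.33
position: [470.0, 32.2, 340.8]
tool_rot: [0.761, 0.648, -0.0, 0.0]
force: [0.4, -0.5, 0.6]
width: 85.6
finger_force: 0.0
```

```bash
python3 - <<'E'
from bench import arm
import pickle;from h import *
s=arm.sense();f=arm.grab_frame('wrist');f['s']=s;pickle.dump(f,open('w2.pkl','wb'))
im=f['pixels'];cv2.imwrite('pics/w2.png',im[:,:,::-1]);c=cam(f,s)
print(s['position'])
hsv=cv2.cvtColor(im,cv2.COLOR_RGB2HSV)
m=cv2.inRange(hsv,(100,110,50),(125,255,255))
for k in big(m)[:2]:
    k=k[:,0];print(cv2.contourArea(k),rect(cast(c,k,61)));q=cv2.approxPolyDP(k,5,True)[:,0];print(np.c_[q,cast(c,q,61)[:,:2].round()])
f=pickle.load(open('w1.pkl','rb'));print(cast(cam(f,f['s']),[(350,33),(403,150),(198,118),(440,190),(400,195),(420,240)],0).round())
E
```

```text
[470.00623448  32.20271549 340.78825286]
21183.0 [566.9  19.5 117.6 136.8  80.8]
[[366. 120. 514.  87.]
 [365. 141. 512.  71.]
 [358. 145. 506.  69.]
 [364. 160. 509.  56.]
 [362. 219. 501.   5.]
 [355. 226. 494.  -0.]
 [362. 255. 497. -29.]
 [506. 255. 623. -49.]
 [510. 241. 627. -36.]
 [502. 230. 620. -24.]
 [514. 221. 630. -17.]
 [526. 163. 638.  32.]
 [517. 150. 631.  44.]
 [529. 139. 640.  52.]
 [532. 120. 642.  66.]]
114.0 [ 626.7 -206.7   27.9    7.8   88.6]
[[ 506.  379.  626. -193.]
 [ 503.  394.  623. -213.]
 [ 510.  399.  630. -221.]]
[[ 575. -218.    0.]
 [ 624. -361.    0.]
 [ 379. -282.    0.]
 [ 668. -421.    0.]
 [ 615. -420.    0.]
 [ 637. -489.    0.]]
```

View pics/w2.png

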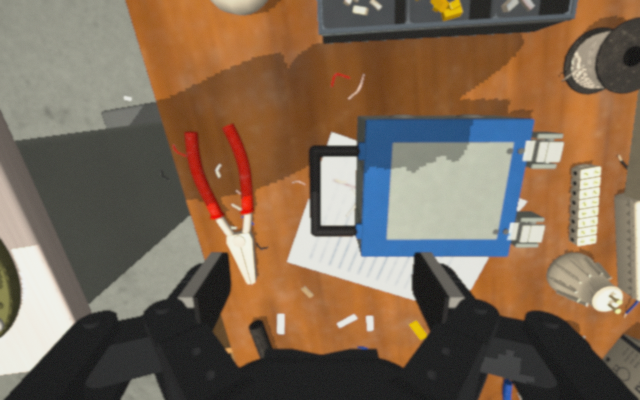

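The view shows the cover's corners at (366,120), (362,255), (506,255) and (532,120). The handle bar runs along column 316 from row 148 to 235, so it lies at about (465,36), with yaw -9.2°.

apply_moves:
  gripper: 3.5
  plan:
    - [-0.5,0.2,-3,0,0,0]
    - [-0.5,0.2,-5,0,0,0]
    - [-0.5,0.2,-5,0,0,0]
    - [-0.5,0.2,-5,0,0,0]
    - [-0.5,0.2,-5,0,0,0]
    - [-0.5,0.2,-8,0,0,0]
    - [-0.5,0.2,-10,0,0,0]
    - [-0.5,0.2,-12,0,0,0]
    - [-0.5,0.2,-12,0,0,0]
    - [-0.5,0.2,-12,0,0,0]

```text
clock: 3.62
position: [465.4, 36.1, 221.5]
tool_rot: [0.76, 0.649, 0.0, 0.0]
force: [0.4, -0.4, -0.2]
width: 35.2
finger_force: 0.0
```

apply_moves:
  gripper: 0
  plan:
    - [0,0,0,0,0,0]
    - [0,0,0,0,0,0]
    - [0,0,0,0,0,0]
    - [0,0,0,0,0,0]
    - [0,0,0,0,0,0]

```text
clock: 4.25
position: [465.3, 36.0, 221.2]
tool_rot: [0.76, 0.649, 0.0, 0.0]
force: [-1.2, -0.2, 6.8]
width: 7.3
finger_force: 58.9
```

```bash
python3 - <<'E'
import numpy as np
a=np.radians(-9.2);e=np.array([np.cos(a),np.sin(a)])
for t in np.radians([2,5,10,16,22,30,38,46,54,62,70,78,84,88,90]):
    q=188*(1-np.cos(t))*e/10;print(np.degrees(t).round(),q.round(2),(18.8*np.sin(t)).round(2))
E
```

```text
2.0 [ 0.01 -0.  ] 0.66
5.0 [ 0.07 -0.01] 1.64
10.0 [ 0.28 -0.05] 3.26
16.0 [ 0.72 -0.12] 5.18
22.0 [ 1.35 -0.22] 7.04
30.0 [ 2.49 -0.4 ] 9.4
38.0 [ 3.93 -0.64] 11.57
46.0 [ 5.67 -0.92] 13.52
54.0 [ 7.65 -1.24] 15.21
62.0 [ 9.85 -1.59] 16.6
70.0 [12.21 -1.98] 17.67
78.0 [14.7  -2.38] 18.39
84.0 [16.62 -2.69] 18.7
88.0 [17.91 -2.9 ] 18.79
90.0 [18.56 -3.01] 18.8
```

apply_moves:
  plan:
    - [0,0,0.66,0,0,0]
    - [0.07,-0.01,1.64,0,0,0]
    - [0.17,-0.03,2.5,0,0,0]
    - [0.28,-0.05,3.26,0,0,0]
    - [0.5,-0.08,4.2,0,0,0]
    - [0.72,-0.12,5.18,0,0,0]
    - [0.72,-0.12,5.18,0,0,0]

```text
clock: 5.12
position: [472.8, 34.8, 273.3]
tool_rot: [0.76, 0.649, 0.001, 0.001]
force: [-1.0, -0.1, -1.9]
width: 7.3
finger_force: 58.7
```

```bash
python3 - <<'E'
from bench import arm
from h import *
a=[arm.grab_frame(n)['pixels'] for n in('side','wrist')]
t=cv2.resize(a[0][90:250,240:400],(400,400));cv2.imwrite('pics/a3.png',np.hstack([t,a[1][:,:400]])[:,:,::-1])
E
```

```text
(no output)
```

View pics/a3.png

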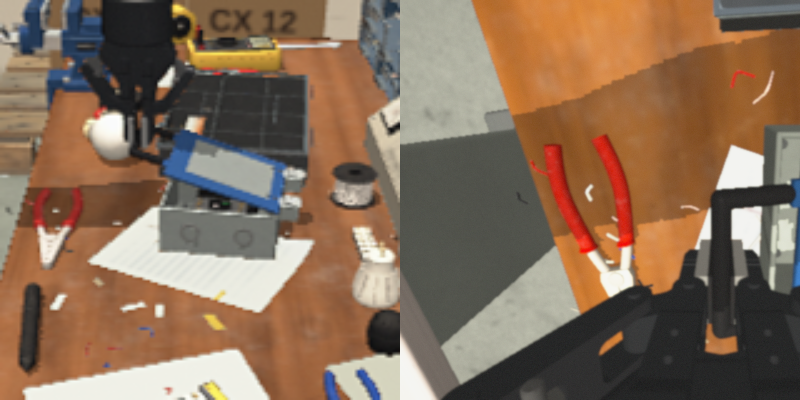

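The cover is lifting about its pins (left half, near (225,165)), with the bar held between the fingers at (720,290). I'll go on along the arc.

apply_moves:
  plan:
    - [0.63,-0.1,1.86,0,0,0]
    - [1.77,-0.28,4.22,0,0,0]
    - [3.21,-0.52,6.39,0,0,0]
    - [4.95,-0.8,8.34,0,0,0]
    - [6.93,-1.12,10.03,0,0,0]
    - [9.13,-1.47,11.42,0,0,0]
    - [11.49,-1.86,12.49,0,0,0]
    - [13.98,-2.26,13.21,0,0,0]
    - [15.9,-2.57,13.52,0,0,0]
    - [17.19,-2.78,13.61,0,0,0]
    - [17.84,-2.89,13.62,0,0,0]
    - [17.84,-2.89,13.62,0,0,0]

```text
clock: 6.72
position: [651.1, 6.2, 408.9]
tool_rot: [0.76, 0.65, 0.001, 0.0]
force: [0.0, -0.4, 3.8]
width: 7.2
finger_force: 63.1
```

apply_moves:
  plan:
    - [0,0,0.7,0,0,0]
    - [0,0,1.4,0,0,0]
    - [0,0,2.4,0,0,0]
    - [0,0,4,0,0,0]
    - [0,0,7,0,0,0]
    - [0,0,7,0,0,0]
    - [0,0,7,0,0,0]

```text
clock: 7.6
position: [650.5, 5.9, 478.5]
tool_rot: [0.76, 0.649, -0.0, 0.0]
force: [-0.1, -0.5, -2.7]
width: 6.6
finger_force: 62.4
```

```bash
python3 - <<'E'
from bench import arm
from h import *
s=arm.sense();print(s['position'],s['force'],s['torque'])
a=[arm.grab_frame(n)['pixels'] for n in('side','scene')]
cv2.imwrite('pics/a4.png',np.hstack([cv2.resize(a[0][0:220,220:440],(400,400)),cv2.resize(a[1][60:320,180:440],(400,400))])[:,:,::-1])
E
```

```text
[650.45367349   5.88596647 478.4736751 ] [-0.14969772 -0.52493386 -2.74649115] [-0.01227314 -0.01160322  0.02349706]
```

View pics/a4.png

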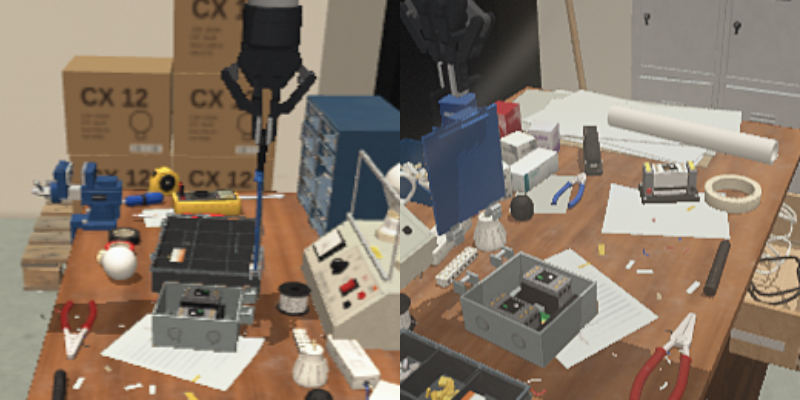

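The cover hangs upright, clear of the pins. The bay is open, with two dark modules standing either side of the empty middle.

apply_moves:
  plan:
    - [0,-4,0,0,0,0]
    - [0,-9,0,0,0,0]
    - [-1,-13,0,0,0,0]
    - [-3,-15.3,0,-0.016,-0.1,0]
    - [-7,-15,-1,-0.032,-0.2,0]
    - [-11,-14.7,-2,-0.048,-0.296,0]
    - [-11,-14.7,-5,-0.048,-0.296,0]
    - [-11,-14.7,-8.5,-0.048,-0.296,0]
    - [-11,-14.7,-11,-0.048,-0.296,0]
    - [-11,-14.7,-12,-0.048,-0.296,0]
    - [-11,-14.7,-12,-0.048,-0.296,0]

```text
clock: 9.07
position: [540.6, -141.0, 358.2]
tool_rot: [0.752, 0.642, 0.096, 0.113]
force: [0.9, 0.6, -2.2]
width: 6.9
finger_force: 62.4
```

```bash
python3 - <<'E'
from bench import arm
from h import *
s=arm.sense();print(s['position'],s['force'],s['torque'])
a=[arm.grab_frame(n)['pixels'] for n in('side','scene')]
cv2.imwrite('pics/a5.png',np.hstack([cv2.resize(a[0][60:280,220:440],(400,400)),cv2.resize(a[1][60:320,180:440],(400,400))])[:,:,::-1])
E
```

```text
[ 540.55009315 -141.01687006  358.16403266] [ 0.87864839  0.62816515 -2.18687129] [ 0.02721597  0.47694084 -0.01867078]
```

View pics/a5.png

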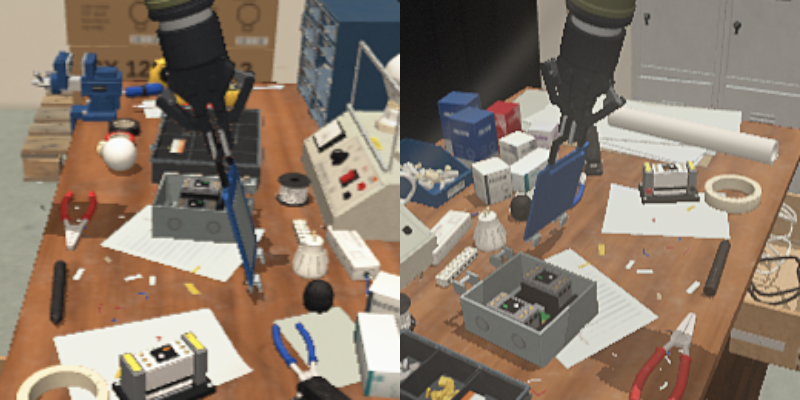

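The cover leans about 17° with the tool, its hooks near (255,285) in the left half and still about 15 mm above the desk.

```bash
python3 - <<'E'
import numpy as np
e=np.array([.987,-.16]);H=np.array([645,-158.])
for t in [17,17,24,32,40,48,56,64,71,77,82,86,88]:
    t=np.radians(t);p=max(0,0.3*(1-(t-.3)/0.8));
    b=H-194*np.sin(t)*e; z=194*np.cos(t)+7*np.sin(t)-2
    q=b-162*np.sin(p)*e; q=np.r_[q,z+162*np.cos(p)]-[541,-141,358]
    d=0.3-p;print((q/10).round(1),round(.16*d,3),round(.987*d,3))
E
```

```text
[ 0.1 -0.  -1.8] -0.0 -0.001
[ 0.1 -0.  -1.8] -0.0 -0.001
[-1.4  0.2 -2.3] 0.007 0.044
[-3.   0.5 -3.3] 0.016 0.096
[-4.3  0.7 -4.7] 0.024 0.147
[-5.4  0.9 -6.4] 0.032 0.199
[-6.2  1.  -8.4] 0.041 0.251
[ -6.8   1.1 -10.7] 0.048 0.296
[ -7.7   1.2 -12.8] 0.048 0.296
[ -8.3   1.3 -14.8] 0.048 0.296
[ -8.6   1.4 -16.4] 0.048 0.296
[ -8.7   1.4 -17.7] 0.048 0.296
[ -8.7   1.4 -18.4] 0.048 0.296
```

apply_moves:
  plan:
    - [0,0,-1,0,0,0]
    - [0,0,-1.8,0,0,0]
    - [-0.7,0.1,-2,0.003,0.02,0]
    - [-1.4,0.2,-2.3,0.007,0.044,0]
    - [-3,0.5,-3.3,0.016,0.096,0]
    - [-4.3,0.7,-4.7,0.024,0.147,0]
    - [-5.4,0.9,-6.4,0.032,0.199,0]
    - [-6.2,1,-8.4,0.041,0.251,0]
    - [-6.2,1,-8.4,0.041,0.251,0]

```text
clock: 10.3
position: [478.0, -131.1, 272.9]
tool_rot: [0.76, 0.649, 0.014, 0.016]
force: [-0.5, 0.1, -1.3]
width: 7.4
finger_force: 67.2
```

```bash
python3 - <<'E'
from bench import arm
from h import *
s=arm.sense();print(s['position'],s['force'],s['torque'])
a=[arm.grab_frame(n)['pixels'] for n in('side','scene')]
cv2.imwrite('pics/a6.png',np.hstack([cv2.resize(a[0][60:280,220:440],(400,400)),cv2.resize(a[1][60:320,180:440],(400,400))])[:,:,::-1])
E
```

```text
[ 478.02814615 -131.10302308  272.86228318] [-0.50579769  0.05756642 -1.29957148] [-0.03174696  0.22206969 -0.02975623]
```

View pics/a6.png

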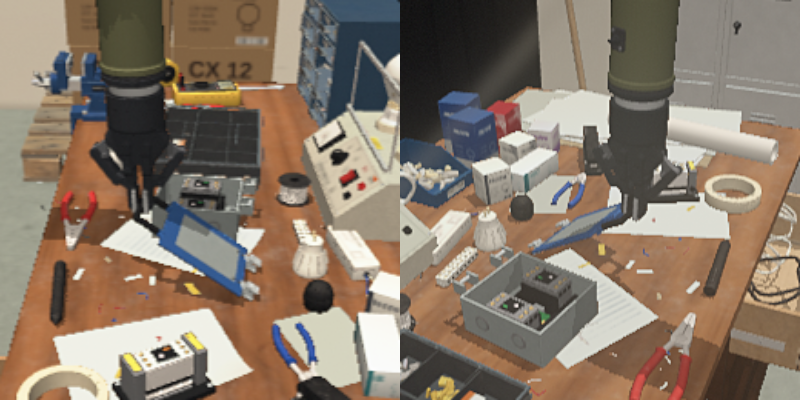

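It is laying down right side up, pivoting on its hooks near (245,280), so I'll continue.

apply_moves:
  plan:
    - [-0.6,0.1,-2.3,0.007,0.045,0]
    - [-1.5,0.2,-4.4,0.007,0.045,0]
    - [-2.1,0.3,-6.4,0.007,0.045,0]
    - [-2.4,0.4,-8,0.007,0.045,0]
    - [-2.5,0.4,-9.2,0.007,0.045,0]
    - [-2.5,0.4,-9.8,0.007,0.045,0]
    - [-2.5,0.4,-9.8,0.007,0.045,0]

```text
clock: 11.28
position: [453.5, -127.0, 176.2]
tool_rot: [0.76, 0.65, -0.0, -0.0]
force: [-0.9, 0.2, -1.0]
width: 7.1
finger_force: 64.9
```

apply_moves:
  gripper: 3.5
  plan:
    - [0,0,0,0,0,0]
    - [0,0,0,0,0,0]
    - [0,0,0,0,0,0]
    - [0,0,0,0,0,0]

```text
clock: 11.78
position: [453.7, -127.2, 176.9]
tool_rot: [0.76, 0.649, 0.0, 0.0]
force: [-0.3, 0.2, -0.0]
width: 34.5
finger_force: 0.0
```

apply_moves:
  plan:
    - [0,0,2,0,0,0]
    - [0,0,6,0,0,0]
    - [2,2,12,0,0,0]
    - [5,5,17,0,0,0]
    - [9,8,21,0,0,0]
    - [11.3,10,22,0,0,0]
    - [11.3,10,22,0,0,0]
    - [11.3,10,22,0,0,0]
  gripper: 8.5

```text
clock: 12.78
position: [566.0, -27.6, 395.9]
tool_rot: [0.76, 0.649, -0.001, -0.0]
force: [-0.7, 0.2, -1.0]
width: 85.0
finger_force: 0.0
```

```bash
python3 - <<'E'
from bench import arm
import pickle;from h import *
s=arm.sense();f=arm.grab_frame('wrist');f['s']=s;pickle.dump(f,open('w3.pkl','wb'))
im=f['pixels'];cv2.imwrite('pics/w3.png',im[:,:,::-1]);c=cam(f,s)
hsv=cv2.cvtColor(im,cv2.COLOR_RGB2HSV)
m=cv2.inRange(hsv,(100,110,50),(125,255,255))
k=big(m)[0][:,0];print(s['position'],cv2.contourArea(k),rect(cast(c,k,11)))
a=np.radians(-9.2);e=np.array([np.cos(a),np.sin(a),0]);n=np.array([-e[1],e[0],0])
o=np.array([568,18.7,56]);print(proj(c,[o+sx*66*e+sy*60*n for sx,sy in((-1,-1),(1,-1),(1,1),(-1,1))]).round())
E
```

```text
[565.96813592 -27.58222686 395.8997868 ] 8358.5 [ 553.9 -143.4  117.4  136.2   81. ]
[[253. 191.]
 [380. 191.]
 [388.  66.]
 [244.  65.]]
```

View pics/w3.png

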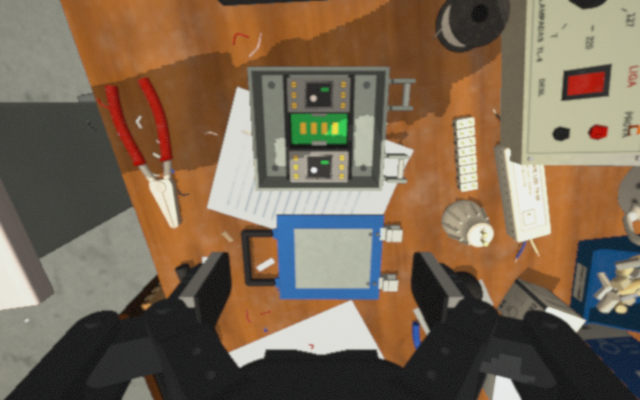

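The view shows the cover flat on the desk near (330,257), at (554,-143). The open housing spans (247,67) to (388,190), with its green empty bay at (319,128). I'll refine the housing pose from the rim, numerically.

```bash
python3 - <<'E'
import pickle;from h import *
f=pickle.load(open('w3.pkl','rb'));c=cam(f,f['s']);im=f['pixels'];hsv=cv2.cvtColor(im,cv2.COLOR_RGB2HSV)
for r in (100,160): print('row',r,[(x,*hsv[r,x,1:]) for x in list(range(244,262,1))+list(range(376,394,1))])
for col in (270,368): print('col',col,[(y,*hsv[y,col,1:]) for y in list(range(60,74))+list(range(182,196))])
m=((hsv[:,:,1]<75)&(hsv[:,:,2]<175)).astype(np.uint8);w=np.zeros_like(m);w[55:205,235:400]=1
m=cv2.morphologyEx(m*w,cv2.MORPH_CLOSE,np.ones((15,15)));m=cv2.morphologyEx(m,cv2.MORPH_OPEN,np.ones((41,41)))
k=big(m)[0][:,0];print(cv2.boundingRect(k),rect(cast(c,k,56)))
g=cv2.inRange(hsv,(45,100,60),(85,255,255));k=big(g)[0][:,0];print('green',cv2.boundingRect(k),rect(cast(c,k,6)))
E
```

```text
row 100 [(244, np.uint8(7), np.uint8(219)), (245, np.uint8(7), np.uint8(219)), (246, np.uint8(6), np.uint8(219)), (247, np.uint8(8), np.uint8(219)), (248, np.uint8(10), np.uint8(206)), (249, np.uint8(16), np.uint8(173)), (250, np.uint8(20), np.uint8(140)), (251, np.uint8(22), np.uint8(128)), (252, np.uint8(25), np.uint8(114)), (253, np.uint8(24), np.uint8(94)), (254, np.uint8(21), np.uint8(73)), (255, np.uint8(27), np.uint8(65)), (256, np.uint8(16), np.uint8(64)), (257, np.uint8(27), np.uint8(67)), (258, np.uint8(31), np.uint8(66)), (259, np.uint8(19), np.uint8(67)), (260, np.uint8(12), np.uint8(64)), (261, np.uint8(22), np.uint8(69)), (376, np.uint8(18), np.uint8(71)), (377, np.uint8(16), np.uint8(65)), (378, np.uint8(20), np.uint8(64)), (379, np.uint8(20), np.uint8(63)), (380, np.uint8(33), np.uint8(61)), (381, np.uint8(17), np.uint8(61)), (382, np.uint8(26), np.uint8(69)), (383, np.uint8(25), np.uint8(81)), (384, np.uint8(25), np.uint8(102)), (385, np.uint8(24), np.uint8(119)), (386, np.uint8(25), np.uint8(122)), (387, np.uint8(51), np.uint8(114)), (388, np.uint8(97), np.uint8(110
[... 2869 characters left out ...]
 np.uint8(22), np.uint8(81)), (72, np.uint8(19), np.uint8(67)), (73, np.uint8(23), np.uint8(67)), (182, np.uint8(23), np.uint8(76)), (183, np.uint8(17), np.uint8(76)), (184, np.uint8(23), np.uint8(76)), (185, np.uint8(23), np.uint8(78)), (186, np.uint8(26), np.uint8(87)), (187, np.uint8(23), np.uint8(120)), (188, np.uint8(24), np.uint8(162)), (189, np.uint8(22), np.uint8(183)), (190, np.uint8(18), np.uint8(196)), (191, np.uint8(13), np.uint8(211)), (192, np.uint8(8), np.uint8(216)), (193, np.uint8(6), np.uint8(217)), (194, np.uint8(6), np.uint8(216)), (195, np.uint8(6), np.uint8(217))]
(250, 67, 139, 47) [576.5  56.1  40.9 132.2  81. ]
green (290, 113, 59, 32) [569.9  17.1  34.4  65.4  81. ]
```

```bash
python3 - <<'E'
import pickle;from h import *
f=pickle.load(open('w3.pkl','rb'));c=cam(f,f['s'])
a=np.radians(-9.1);e=np.array([np.cos(a),np.sin(a)]);n=np.array([-e[1],e[0]])
for nm,p,v in (('L',[(248.9,100),(252.6,160)],e),('R',[(388,100),(384.2,160)],e),('T',[(270,65.9),(368,65.9)],n),('B',[(270,190.5),(368,190.3)],n)):
    q=cast(c,np.array(p),56)[:,:2];print(nm,(q@v).round(1),(np.degrees(np.arctan2(*(q[1]-q[0])[::-1]))).round(1))
g=np.array([569.9,17.1]);print(g@e,g@n,np.array([568,18.7])@e)
E
```

```text
L [494.  493.9] -99.2
R [625.9 625.9] -99.1
T [167.9 168.1] -9.0
B [48.6 49.1] -8.9
560.0226255172928 107.01905862377075 557.8934863768588
```

apply_moves:
  gripper: 6
  plan:
    - [-0.7,-5,0,0,0,-0.15]
    - [-1.4,-10.5,-0.5,0,0,-0.3]
    - [-2.1,-16,-1,0,0,-0.45]
    - [-2.8,-21.5,-2,0,0,-0.6]
    - [-3.6,-27,-4,0,0,-0.75]
    - [-4.5,-32,-6,0,0,-0.9]
    - [-4.9,-35.1,-8,0,0,-0.918]
    - [-4.9,-35.1,-8,0,0,-0.918]
    - [-4.9,-35.1,-8,0,0,-0.918]

```text
clock: 13.95
position: [517.1, -377.7, 316.4]
tool_rot: [0.969, 0.245, -0.0, -0.001]
force: [0.6, -0.1, 0.5]
width: 60.3
finger_force: 0.0
```

```bash
python3 - <<'E'
from bench import arm
import pickle;from h import *
s=arm.sense();f=arm.grab_frame('wrist');f['s']=s;pickle.dump(f,open('w4.pkl','wb'))
im=f['pixels'];c=cam(f,s);M=R.from_quat(s['tool_rot']).as_matrix()
print(s['clock'],s['position'],M.round(3))
hsv=cv2.cvtColor(im,cv2.COLOR_RGB2HSV)
m=cv2.inRange(hsv,(24,110,110),(36,255,255));r=[]
for k in big(m)[:2]:
    r.append(rect(cast(c,k[:,0],59)));print(cv2.contourArea(k),r[-1])
o=(r[0]+r[1])[:2]/2;v=(r[0]-r[1])[:2];print(o,np.degrees(np.arctan2(v[1],v[0])),np.hypot(*v))
print(proj(c,[[*o,56]]))
E
```

```text
13.95 [ 517.11739568 -377.74644801  316.44605654] [[ 0.88   0.476 -0.001]
 [ 0.476 -0.88   0.001]
 [ 0.    -0.001 -1.   ]]
329.0 [ 483.1 -397.2    8.    30.6   28.4]
149.0 [ 551.9 -360.6    7.3   26.2   28.4]
[ 517.5 -378.9] -151.98806111778433 77.929455278476
[[323.42756649 202.40864679]]
```

apply_moves:
  plan:
    - [0,0,-4,0,0,0]
    - [0,0,-8,0,0,0]
    - [0,0,-11,0,0,0]
    - [0,0,-12.1,0,0,0]
    - [0,0,-12.1,0,0,0]
    - [0,0,-12.1,0,0,0]

```text
clock: 14.75
position: [518.3, -378.1, 197.3]
tool_rot: [0.969, 0.246, 0.001, 0.001]
force: [0.5, 0.7, -0.4]
width: 60.0
finger_force: 0.0
```

apply_moves:
  gripper: 2
  plan:
    - [0,0,0,0,0,0]
    - [0,0,0,0,0,0]
    - [0,0,0,0,0,0]
    - [0,0,0,0,0,0]
    - [0,0,0,0,0,0]

```text
clock: 15.38
position: [517.9, -378.3, 196.9]
tool_rot: [0.969, 0.245, 0.001, 0.001]
force: [-1.0, 0.8, 7.5]
width: 31.2
finger_force: 60.3
```

apply_moves:
  plan:
    - [0,0,2,0,0,0]
    - [0,0,5,0,0,0]
    - [0,0,7.5,0,0,0]
    - [-1.2,3.5,8,0,0,-0.15]
    - [-3,8,8,0,0,-0.3]
    - [-5,12.5,8,0,0,-0.48]
    - [-6.6,15.7,7,0,0,-0.651]
    - [-6.6,15.7,4,0,0,-0.651]
    - [-6.6,15.7,1,0,0,-0.651]
    - [-6.6,15.7,0,0,0,-0.651]
    - [-6.6,15.7,0,0,0,-0.651]

```text
clock: 16.75
position: [451.6, -221.1, 195.5]
tool_rot: [0.997, -0.078, -0.001, -0.0]
force: [-0.2, -0.3, -1.0]
width: 31.2
finger_force: 59.7
```

apply_moves:
  plan:
    - [0,0,-0.5,0,0,0]
    - [0,0,-0.8,0,0,0]
    - [0,0,-1,0,0,0]
    - [0,0,-1,0,0,0]

```text
clock: 17.25
position: [451.7, -221.2, 186.8]
tool_rot: [0.997, -0.078, 0.001, 0.0]
force: [-1.7, 0.9, 9.8]
width: 31.3
finger_force: 61.1
```

apply_moves:
  gripper: 5.5
  plan:
    - [0,0,0,0,0,0]
    - [0,0,0,0,0,0]
    - [0,0,0,0,0,0]
    - [0,0,3,0,0,0]
    - [0,0,8,0,0,0]
    - [0,0,13,0,0,0]

```text
clock: 18.0
position: [451.4, -221.0, 316.8]
tool_rot: [0.997, -0.078, -0.0, -0.0]
force: [1.1, 0.1, 0.1]
width: 55.2
finger_force: 0.0
```

apply_moves:
  gripper: 8.5
  plan:
    - [0,0,0,0,0,0.18]
    - [0,0,0,0,0,0.36]
    - [0,0,0,0,0,0.54]
    - [0,0,0,0,0,0.72]
    - [0,0,0,0,0,0.9]
    - [0,0,0,0,0,1.08]
    - [0,0,0,0,0,1.26]
    - [0,0,0,0,0,1.44]
    - [0,0,0,0,0,1.568]
    - [0,0,0,0,0,1.568]
    - [0,0,0,0,0,1.568]

```text
clock: 19.38
position: [451.6, -221.2, 315.6]
tool_rot: [0.762, 0.648, -0.0, -0.0]
force: [-0.6, -0.5, -1.0]
width: 84.8
finger_force: 0.0
```

```bash
python3 - <<'E'
from bench import arm
import pickle;from h import *
s=arm.sense();f=arm.grab_frame('wrist');f['s']=s;pickle.dump(f,open('w5.pkl','wb'))
im=f['pixels'];c=cam(f,s);M=R.from_quat(s['tool_rot']).as_matrix()
print(s['clock'],s['position'],M.round(3))
hsv=cv2.cvtColor(im,cv2.COLOR_RGB2HSV)
p=proj(c,[[452,-222,46]])[0];print(p)
m=((hsv[:,:,1]<60)&(hsv[:,:,2]>140)).astype(np.uint8)
w=np.zeros_like(m);u,v=p.astype(int);w[max(v-70,0):v+70,u-80:u+80]=1
m=cv2.morphologyEx(m*w,cv2.MORPH_CLOSE,np.ones((5,5)))
for k in big(m)[:3]:print(cv2.contourArea(k),cv2.boundingRect(k),rect(cast(c,k[:,0],46)))
cv2.imwrite('pics/w5.png',im[:,:,::-1])
for r in (-8,0,8):print([int(x) for x in im[v+r,u-70:u+70:2,0]])
for cc in (-15,15):print([int(x) for x in im[v-60:v+60:2,u+cc,0]])
E
```

```text
19.375 [ 451.5649032  -221.16665684  315.61698196] [[ 0.16   0.987 -0.   ]
 [ 0.987 -0.16   0.   ]
 [ 0.    -0.    -1.   ]]
[321.9184706  199.90170905]
9643.5 (259, 178, 142, 91) [ 455.4 -244.7   80.   121.1   80.8]
173.0 (288, 168, 65, 5) [ 454.4 -197.7    3.    50.1   82. ]
[113, 134, 149, 151, 151, 152, 149, 149, 153, 155, 161, 166, 169, 169, 170, 170, 220, 237, 232, 221, 217, 224, 237, 238, 237, 237, 234, 175, 77, 64, 60, 60, 63, 61, 65, 65, 140, 183, 187, 186, 171, 96, 186, 235, 238, 238, 238, 236, 230, 222, 225, 234, 236, 203, 149, 163, 165, 167, 168, 169, 167, 166, 164, 163, 161, 161, 160, 168, 195, 215]
[109, 116, 142, 153, 149, 148, 147, 148, 150, 154, 160, 161, 165, 168, 166, 171, 217, 234, 207, 203, 209, 204, 217, 237, 238, 238, 234, 171, 72, 65, 110, 163, 156, 95, 59, 59, 59, 61, 59, 60, 61, 69, 180, 235, 237, 237, 237, 217, 208, 214, 211, 206, 233, 208, 172, 171, 169, 166, 170, 185, 208, 220, 224, 225, 226, 225, 225, 226, 225, 225]
[46, 102, 119, 127, 156, 156, 149, 150, 152, 153, 158, 161, 162, 166, 168, 169, 196, 235, 232, 211, 211, 199, 226, 237, 238, 238, 232, 160, 76, 61, 68, 87, 85, 68, 61, 61, 59, 60, 58, 58, 58, 77, 205, 233, 236, 237, 237, 224, 212, 223, 213, 228, 237, 230, 225, 224, 224, 226, 225, 225, 225, 224, 225, 224, 226, 225, 225, 225, 225, 225]
[118, 116, 116, 117, 117, 127, 142, 160, 135, 119, 118, 120, 121, 120, 125, 178, 172, 128, 124, 125, 182, 235, 237, 206, 117, 101, 115, 120, 120, 115, 112, 121, 114, 112, 110, 108, 117, 172, 230, 214, 188, 189, 190, 189, 190, 200, 220, 225, 225, 225, 224, 225, 225, 224, 225, 225, 226, 225, 225, 226]
[114, 118, 132, 151, 166, 167, 166, 160, 128, 116, 118, 119, 116, 117, 127, 183, 164, 126, 123, 130, 192, 236, 237, 234, 226, 225, 223, 224, 224, 224, 222, 224, 224, 228, 228, 216, 193, 194, 235, 230, 226, 224, 225, 225, 225, 226, 225, 224, 225, 224, 226, 225, 224, 225, 225, 225, 225, 225, 226, 225]
```

apply_moves:
  plan:
    - [0,0,-4,0,0,0]
    - [0,0,-8,0,0,0]
    - [0,0,-11,0,0,0]
    - [0,0,-12.1,0,0,0]
    - [0,0,-12.1,0,0,0]
    - [0,0,-12.1,0,0,0]

```text
clock: 20.18
position: [452.1, -221.2, 195.7]
tool_rot: [0.761, 0.649, 0.0, 0.001]
force: [-0.1, 0.6, -0.4]
width: 85.1
finger_force: 0.0
```

apply_moves:
  gripper: 5
  plan:
    - [0,0,0,0,0,0]
    - [0,0,0,0,0,0]
    - [0,0,0,0,0,0]
    - [0,0,0,0,0,0]

```text
clock: 20.68
position: [451.8, -221.2, 195.8]
tool_rot: [0.761, 0.649, 0.0, 0.001]
force: [-2.1, 0.5, 9.2]
width: 58.7
finger_force: 63.7
```

apply_moves:
  gripper: 8.5
  plan:
    - [0,0,0,0,0,0]
    - [0,0,0,0,0,0]
    - [0,0,0,0,0,0]
    - [0,0,4,0,0,0]
    - [0,0,8,0,0,0]
    - [0,0,12.1,0,0,0]
    - [0,0,12.1,0,0,0]
    - [0,0,12.1,0,0,0]

```text
clock: 21.68
position: [451.2, -221.2, 315.3]
tool_rot: [0.761, 0.649, -0.0, -0.0]
force: [-0.3, -0.3, -0.4]
width: 85.0
finger_force: 0.0
```

```bash
python3 - <<'E'
from bench import arm
import pickle;from h import *
s=arm.sense();f=arm.grab_frame('wrist');f['s']=s;pickle.dump(f,open('w6.pkl','wb'))
g=pickle.load(open('w5.pkl','rb'))
for F in (g,f):
    im=F['pixels'];S=F['s'];c=cam(F,S);p=proj(c,[[S['position'][0],S['position'][1],46]])[0];u,v=p.astype(int);print(S['position'].round(1),p)
    for r in (-10,-4,4):
        d=np.diff(cv2.GaussianBlur(im[v+r,:,0].astype(float)[None],(3,1),0)[0]);a=d[u-50:u-25];b=d[u+25:u+48]
        print('L',u-50+a.argmax()+.5,'R',u+25+b.argmin()+.5,a.max().round(),b.min().round())
    for cc in (-25,-15,15,25):
        d=np.diff(cv2.GaussianBlur(im[:,u+cc,0].astype(float)[:,None],(1,3),0)[:,0]);a=d[v-27:v-10];b=d[v+12:v+25];print('T',v-27+a.argmax()+.5,'B',v+12+b.argmin()+.5)
E
```

```text
[ 451.6 -221.2  315.6] [321.2198442  199.01146155]
L 282.5 R 357.5 24.0 -37.0
L 282.5 R 357.5 23.0 -23.0
L 282.5 R 357.5 22.0 -21.0
T 178.5 B 217.5
T 178.5 B 217.5
T 178.5 B 211.5
T 178.5 B 216.5
[ 451.2 -221.2  315.3] [321.36925606 199.07298874]
L 284.5 R 359.5 19.0 -34.0
L 284.5 R 359.5 24.0 -23.0
L 284.5 R 359.5 23.0 -16.0
T 178.5 B 217.5
T 178.5 B 217.5
T 178.5 B 216.5
T 178.5 B 216.5
```

apply_moves:
  plan:
    - [0,0,-4,0,0,0]
    - [0,0,-8,0,0,0]
    - [0,0,-11,0,0,0]
    - [0,0,-12.1,0,0,0]
    - [0,0,-12.1,0,0,0]

```text
clock: 22.35
position: [451.5, -220.8, 193.9]
tool_rot: [0.761, 0.649, -0.0, -0.001]
force: [-0.0, 0.0, 0.8]
width: 85.4
finger_force: 0.0
```

apply_moves:
  gripper: 4
  plan:
    - [0,0,0,0,0,0]
    - [0,0,0,0,0,0]
    - [0,0,0,0,0,0]
    - [0,0,0,0,0,0]
    - [0,0,0,0,0,0]

```text
clock: 22.98
position: [452.0, -221.2, 196.0]
tool_rot: [0.761, 0.649, 0.0, 0.001]
force: [-0.5, 0.7, 6.3]
width: 58.4
finger_force: 65.0
```

apply_moves:
  plan:
    - [0,0,3,0,0,0]
    - [0,0,7,0,0,0]
    - [1.5,3,9,0,0,0]
    - [4,8,9,0,0,0]
    - [6.5,13,9,0,0,0]
    - [9,18,8.5,0,0,0]
    - [11,22,8,0,0,0]
    - [11.8,23.9,7.5,0,0,0]
    - [11.8,23.9,7.5,0,0,0]
    - [11.8,23.9,7.5,0,0,0]
    - [11.8,23.9,7.5,0,0,0]

```text
clock: 24.35
position: [569.3, 16.3, 270.0]
tool_rot: [0.761, 0.648, -0.0, 0.0]
force: [0.6, 0.4, -0.8]
width: 59.0
finger_force: 65.4
```

apply_moves:
  plan:
    - [0.05,0.1,0,0,0,0]
    - [0.05,0.1,-1,0,0,0]
    - [0.05,0.1,-2,0,0,0]
    - [0.05,0.1,-2.7,0,0,0]
    - [0.05,0.1,-3.2,0,0,0]
    - [0.05,0.1,-3.7,0,0,0]
    - [0.05,0.1,-4.2,0,0,0]
    - [0.05,0.1,-4.2,0,0,0]

```text
clock: 25.35
position: [570.0, 18.9, 227.3]
tool_rot: [0.761, 0.649, -0.0, -0.0]
force: [-0.7, 0.5, -1.8]
width: 58.9
finger_force: 65.4
```

apply_moves:
  plan:
    - [0,0,-0.4,0,0,0]
    - [0,0,-0.8,0,0,0]
    - [0,0,-1.2,0,0,0]
    - [0,0,-1.2,0,0,0]

```text
clock: 25.85
position: [570.0, 18.9, 215.3]
tool_rot: [0.761, 0.649, -0.0, -0.0]
force: [-0.8, -1.3, -2.6]
width: 58.9
finger_force: 65.3
```

apply_moves:
  plan:
    - [0,0,-0.3,0,0,0]
    - [0,0,-0.6,0,0,0]
    - [0,0,-0.8,0,0,0]
    - [0,0,-1,0,0,0]
    - [0,0,-1.1,0,0,0]
    - [0,0,-1.1,0,0,0]

```text
clock: 26.6
position: [570.5, 18.7, 204.8]
tool_rot: [0.761, 0.649, 0.0, 0.0]
force: [0.7, -4.0, 1.2]
width: 58.3
finger_force: 65.7
```

apply_moves:
  plan:
    - [0,0,-0.15,0,0,0]
    - [0,0,-0.3,0,0,0]
    - [0,0,-0.45,0,0,0]
    - [0,0,-0.45,0,0,0]

```text
clock: 27.1
position: [569.9, 19.0, 202.0]
tool_rot: [0.761, 0.649, -0.0, 0.001]
force: [-5.9, -3.8, 21.4]
width: 59.0
finger_force: 68.0
```

apply_moves:
  plan:
    - [0,0,-0.15,0,0,0]
    - [0,0,-0.15,0,0,0]

```text
clock: 27.35
position: [569.8, 19.1, 201.9]
tool_rot: [0.761, 0.649, -0.0, 0.001]
force: [-9.7, -4.3, 37.2]
width: 58.8
finger_force: 69.8
```

apply_moves:
  gripper: 7.2
  plan:
    - [0,0,0.1,0,0,0]
    - [0,0,0.1,0,0,0]
    - [0,0,0.1,0,0,0]
    - [0,0,2,0,0,0]
    - [0,0,5,0,0,0]
    - [0,0,8,0,0,0]

```text
clock: 28.1
position: [570.0, 19.1, 278.8]
tool_rot: [0.761, 0.649, -0.0, -0.001]
force: [0.5, 0.0, 0.3]
width: 71.8
finger_force: 0.0
```

apply_moves:
  gripper: 0
  plan:
    - [0,0,0,0,0,0]
    - [0,0,0,0,0,0]
    - [0,0,0,0,0,0]
    - [0,0,-2,0,0,0]
    - [0,0,-4,0,0,0]
    - [0,0,-5,0,0,0]
    - [0,0,-5,0,0,0]

```text
clock: 28.98
position: [569.9, 19.0, 227.7]
tool_rot: [0.761, 0.649, -0.001, -0.001]
force: [0.6, -0.3, -0.1]
width: -0.1
finger_force: 0.0
```

apply_moves:
  plan:
    - [0,0,-0.15,0,0,0]
    - [0,0,-0.3,0,0,0]
    - [0,0,-0.45,0,0,0]
    - [0,0,-0.55,0,0,0]
    - [0,0,-0.55,0,0,0]

```text
clock: 29.6
position: [570.2, 19.1, 225.4]
tool_rot: [0.761, 0.649, 0.001, 0.001]
force: [-5.1, -0.9, 18.3]
width: 0.0
finger_force: 9.6
```

apply_moves:
  plan:
    - [0,0,2,0,0,0]
    - [0,0,7,0,0,0]
    - [0,0,12,0,0,0]
    - [-1,-2,17,0,0,0]
    - [-1,-2,17,0,0,0]
    - [-1,-2,17,0,0,0]

```text
clock: 30.35
position: [559.8, -1.2, 393.0]
tool_rot: [0.761, 0.649, -0.0, 0.0]
force: [-0.6, -0.2, 0.6]
width: -0.4
finger_force: 0.0
```

```bash
python3 - <<'E'
from bench import arm
from h import *
s=arm.sense();f=arm.grab_frame('wrist');c=cam(f,s);im=f['pixels'];hsv=cv2.cvtColor(im,cv2.COLOR_RGB2HSV)
m=((hsv[:,:,1]<40)&(hsv[:,:,2]>200)).astype(np.uint8);u,v=proj(c,[[570,18,52]])[0].astype(int)
w=np.zeros_like(m);w[v-28:v+28,u-40:u+40]=1
m=cv2.morphologyEx(m*w,cv2.MORPH_CLOSE,np.ones((15,15)));k=big(m)[0][:,0];print('module',rect(cast(c,k,52)))
b=cv2.inRange(hsv,(100,110,50),(125,255,255));k=big(b)[0][:,0];print('cover',rect(cast(c,k,11)))
print(s['clock'],s['position'])
E
```

```text
module [568.5  17.4  52.7  81.4  80.9]
cover [ 904.9 -246.4   82.8  163.3    7.8]
30.35 [559.83576796  -1.19367666 393.04896811]
```

```bash
python3 -c "
from bench import arm
print(arm.hand_in())"
```

```text
the job is handed in; nothing more can be done
None
```

I handed the job in at about 30 s of the 72 s. The cover lies flat on free desk beside the controller. The module was stood upright on the desk, taken again by its terminal ends and pressed into the middle bay. It reads about 6 mm above the desk by tool height and took an 18 N press on its top at the flush height. My last camera measurement of the module and cover was unusable and I took no closing look at the bystanders, so the seating rests on those tool readings.

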